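# Clamp a counting slide in the spring-arm slide holder

## Robot

A 6-joint arm with a two-finger parallel gripper is mounted at the origin on a cart in front of the work surface, level with it; the furniture and walls round the work are solid. World frame = base frame: x ahead of the robot, y to its left, z up, the work surface at z = 0. Lengths are in mm, angles in rad, forces in N, time in s.
With the tool pointing down it reaches from about 275 to 850 mm from the base axis. Payload 5.2 kg.
Tool frame: the origin (TCP) lies at the very end of the fingers, on their centre line; the grasp point (between the pads) lies 19 mm behind it; z points along the fingers, y is the line along which they close (so a half turn about z gives the same grasp; the last joint's range is limited). The gripper opens to 85 mm and grips with 20 to 120 N. Pads are 22 mm wide; open, the fingers measure 114 mm over their backs; the gripper's body (76 mm by 85 mm) begins 54 mm behind the grasp point. The pads swing forward as they close: fully open they stand 13 mm farther back than shut.
Start: joints at [1.132, 0.259, 1.535, -0, 1.348, -0.203], TCP at [128.469, 534.79, 231.31] pointing down, gripper open.
Joint ranges: [-3.14, 3.14], [-0.91, 2.08], [0.19, 2.58], [-1.22, 4.36], [0.22, 2.71], [-3.12, 3.12]. Speed limits (rad/s): [2.57, 2.57, 3.14, 3.14, 3.14, 3.14].

## Interface

Orientations are given as a unit quaternion [x, y, z, w].
In Python, from bench import arm gives the robot as it stands.
- The arm moves only by the tool jog_arm, never from a script. Its argument "rows" is a list of rows, each an object with "translation": the shift along the tool's x, y, z in mm, a list of three; "angular": the turn, a rotation vector about the tool's x, y, z in degrees, a list of three; "fingers": the opening, from -1 (shut) to 1 (fully open). A call has 1 to 12 rows; each row is the pose to reach, as a shift and turn from the pose commanded when the call began, along the tool's axes at that moment; what a row does not reach only later rows make up. A row lasts 1/10 s, in which the tool goes at most 50 mm and 8.59 degrees, less where a joint would pass 70% of its speed; a pose out of reach is approached as far as the arm can. A call with a gripper value outside its range is refused whole. The fingers move at their own pace and stop on an object; "newtons" is the grip in N (left out, the last holds). Time passes only in rows, so rows that repeat a pose let the fingers close. It gives the time, the measured TCP pose, the force, the opening and the grip force at its end, in the units of the state.
- arm.get_obs(): the state, without advancing time (a new reading comes with each control period).
- arm.get_image(name): name is "side" or "top" or "wrist"; returns a dict with "img" (420x560x3 uint8, red, green, blue), "camera_matrix" (3x3 intrinsics, pixels), "world_to_cam" (4x4, takes a point from world to camera coordinates). Camera axes: x right, y down, z forward; pixel columns grow to the right and rows downward; lengths in mm; the calibration is good to about 2 mm. A picture is of the moment at which its call begins. There is no depth.
- arm.job_done(): hands the job in; it is judged then, once.
The state is a dict: "time": time; "q": joint angles; "joint_velocities": joint speeds; "tau": joint torques, N m; "position": TCP position; "tcp_rot": TCP orientation; "force": force on the tool from outside, world axes, zero at the start; "moment": the same for the moment, N m; "finger_gap": opening from 0.0 (shut) to 1.0 (fully open); "gripper_force": force on a finger pad.
Only numpy, scipy, OpenCV 4.12 (cv2) and the standard library are available. Lean on these libraries where they do the work, as an engineer would, in place of code of your own. Each camera call takes 0.05 s, during which the arm holds its last target. There are 200 camera calls.

## Task

Draw the sprung curved arm of the slide holder back until it stays open by itself and let go of it. Pick up the counting slide by its finger tab, lay it flat on the holder's stage, square to it, with one end against the end stop, and push it gently but positively against the straight edge. Then let go and swing the arm back past its centre so that it springs onto the slide and holds it there against the edge; do not force anything and leave the other things standing where they are.

Things in the scene. Friction and masses are not known exactly. Their poses are not given: they have to be found in the camera images.
- holder: Slide holder fixed to the bench: aluminium plate 160 mm (its x, -105..55) by 150 mm (its y, -85..65); its top, the stage, is 12 mm above the bench. Origin at bench height. x points away from the robot to the straight edge (turned up to 0.25 rad), y to the left, z up. The slide belongs between end stop, straight edge and arm, its long side along y.
- edge_mount: Dark screwed rail at the far side of the stage; origin on the stage at holder x 50, y -5 mm. It carries the straight edge, a steel strip along y (80 mm long, holder y -45..35, 12 mm thick, 8 mm high) whose face to the arm stands anywhere between holder x 16 and 32 mm: set for some slide width, locked, parallel to y, and not measured. Find it by touch.
- clip_arm (a joint): Sprung curved arm, rad: 0 = sprung in over the empty stage; grows as drawn back, counter-clockwise from above, to 1.0 (stop). Over centre at 0.70: below, the damped spring drives it in (0.36 N m, about 4 N at the knob, fading towards 0.70); above, it drives it back (0.2 N m) and it stays open, the stage free beyond holder x -60 mm. 8 mm bar, 9 mm high. Slide clamped: 0.15 to 0.45.
- knob (a point): Top centre of the arm's black upright knob, a round post 12 mm in diameter and 29 mm tall; its top is 54 mm and its lower end 25 mm above the bench. It stands 95 mm from the pivot and moves on a circle about it.
- pivot (a point): Axis of the arm's hinge on the stage top (12 mm above the bench), at holder x = -65, y = -65 mm.
- slide: Counting slide: flat plate 40 mm (its x) by 76 mm (its y), 10 mm thick, aluminium with a glass face, about 0.12 kg, symmetrical. Origin at the centre of its underside. On its middle stands a grey finger tab, 10 mm (x) by 40 mm (y), from 10 to 42 mm above the underside: grip it across the 10 mm. Starts on the bench left of the holder.
- weighing_bottle: Small stoppered glass bottle, 40 mm wide, 48 mm high, standing loose left of the holder; leave it. Origin at the centre of its underside.
- crucible: White crucible, 45 mm wide, 36 mm high, standing loose right of the holder; leave it. Origin at the centre of its underside.
- petri_dish: Clear flat dish, 67 mm wide, 19 mm high, lying loose beside the slide's starting place; leave it. Origin at the centre of its underside.
- stop_face (a point): Middle of the end stop's face, 4 mm above the stage, at holder x = 0, y = -45 mm. The end stop is a steel block at the right of the stage, 26 mm along x, 8 mm high; this face looks to the holder's +y and meets the slide's end.
Mind the look-alikes: they are no part of the job. What is shaped like the slide but green is not meant.

How it is judged (in metres and radians):
On the way, in this order (a step that is already met when the one before it is completed fails the run):
1. the arm has been drawn back over centre, let go, and stays open (value of joint clip_arm above 0.85 rad and contact force between the fingers and holder below 0.1 N), for 0.2 s.
2. with the arm still open, the slide lies flat on the stage and is pushed against the straight edge with more than 1 N (value of joint clip_arm above 0.85 rad and contact force between slide and edge_mount above 1 N and z of slide in the frame of holder below 0.0145 m and angle between slide's own z axis and vertical below 0.05 rad), for 0.1 s.
At the end, for the whole second after the job is handed in: The slide lies flat on the stage at rest, square to the holder within 0.03 rad, its end within 3 mm of the end stop, and the released arm (0.1 to 0.5 rad) presses it against the straight edge with more than 1 N (value of joint clip_arm between 0.1 and 0.5 rad and contact force between slide and edge_mount above 1 N and y of slide in the frame of holder between -0.0095 and -0.004 m and z of slide in the frame of holder between 0.0105 and 0.014 m and angle between the y axis of slide and the y axis of holder, either way round below 0.03 rad and angle between slide's own z axis and vertical below 0.03 rad and linear speed of slide below 0.01 m/s and velocity of joint clip_arm between -0.05 and 0.05 rad/s); the robot touches nothing.
It fails at once if the slide is forced against the straight edge with more than 14 N (contact force between slide and edge_mount above 14 N).
It fails at once if the slide is slammed or rammed: more than 60 N in all between slide and holder (contact force between slide and holder above 60 N).
It fails at once if a piece of glassware or the crucible is moved more than 15 mm (distance of any of weighing_bottle, crucible, petri_dish from where it was at the start of the episode above 0.015 m).
It also fails if it takes over 72 s, if anything falls off the work surface, if the arm or the gripper's body presses on something with over 40 N, if the wrist force passes 120 N, or if a joint passes its speed limit or range.

## Working session

There is one attempt and no reset: what is moved stays moved. The work goes in short steps, Python scripts to look and compute and a tool call to move; the robot and the scene stay as the last step left them, time stands still between calls to the robot, and variables do not carry over. Pictures are saved under pics/ and viewed, at most 10 in all, crops included, and the job is handed in when it is done.

Besides the shell and the picture viewer there is one more tool, called after ">>>" as name(argument=value, ...) on one line, values as JSON. jog_arm: Moves the arm, as the interface text tells. Its arguments: {"type":"object","properties":{"rows":{"type":"array"},"newtons":{"type":"number"}},"required":["rows"]}

```bash
mkdir -p pics
cat > h.py <<'E'
from bench import arm
import numpy as np, cv2
from scipy.spatial.transform import Rotation as R
def snap(cam,fn,crop=None,scale=1):
    d=arm.get_image(cam); im=d["img"][:,:,::-1]
    np.savez(f"pics/{fn}.npz",**d)
    if crop: a,b,c,e=crop; im=im[b:e,a:c]
    cv2.imwrite(f"pics/{fn}.png",cv2.resize(im,None,fx=scale,fy=scale,interpolation=cv2.INTER_CUBIC))
    return d
def ray(d,u,v,z):
    K=np.array(d["camera_matrix"]);T=np.array(d["world_to_cam"])
    r=T[:3,:3].T@np.linalg.inv(K)@[u,v,1]; c=-T[:3,:3].T@T[:3,3]
    return c+r*(z-c[2])/r[2]
def proj(d,p):
    K=np.array(d["camera_matrix"]);T=np.array(d["world_to_cam"])
    q=K@(T[:3,:3]@np.array(p)+T[:3,3]); return q[:2]/q[2]
def st():
    o=arm.get_obs(); print(o["time"],np.round(o["position"],1),np.round(R.from_quat(o["tcp_rot"]).as_matrix(),3).tolist(),np.round(o["force"],1),o["finger_gap"],o["gripper_force"])
E
python3 - <<'E'
from h import *
d=snap("top","top0",scale=1.4); e=snap("side","side0",scale=1.4); st()
E
```

```text
0.1 [128.3 534.4 230.5] [[-0.972, 0.234, -0.001], [0.234, 0.972, -0.002], [0.0, -0.002, -1.0]] [-0.3 -1.   0. ] 0.9988578796935017 0.0
```

View pics/top0.png

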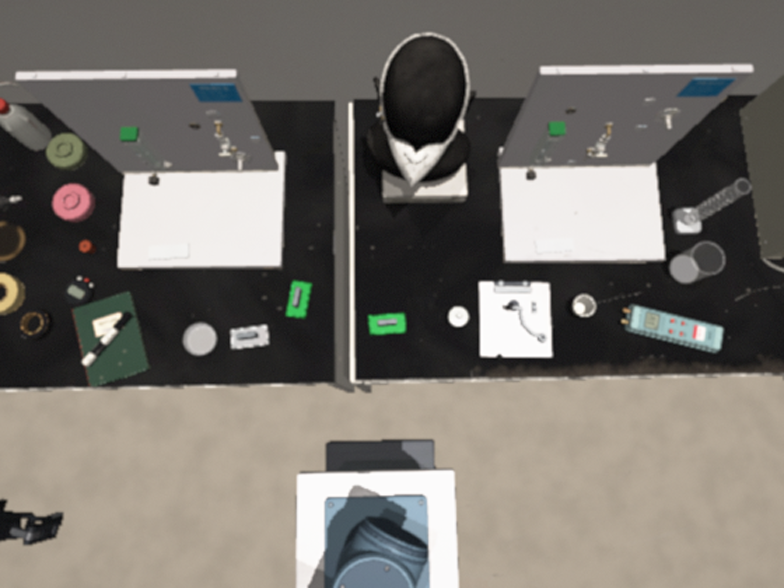

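View pics/side0.png

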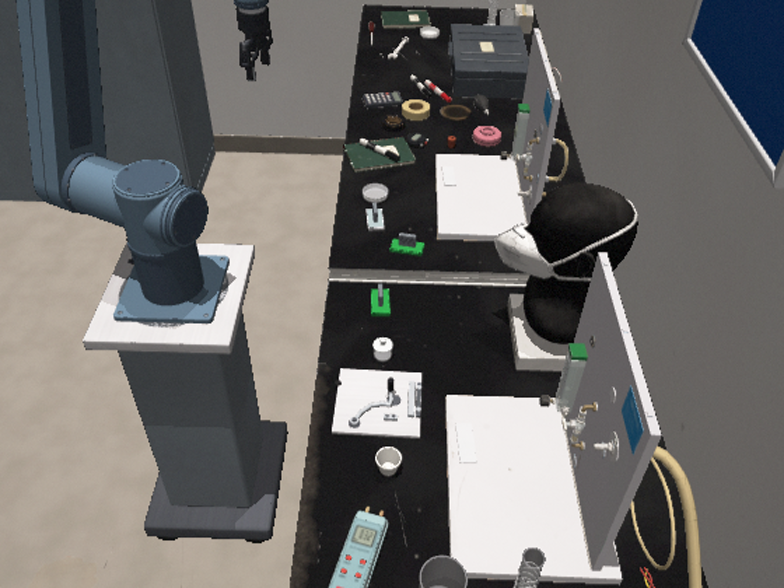

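The top view shows the holder at about (515,320) in the 1.4x picture, the white slide at (250,336), the petri dish at (200,338), and the green look-alikes at (298,300) and (387,323). Next I'll take enlarged crops.

Run:
```python
from h import *
d=dict(np.load("pics/top0.npz")); e=dict(np.load("pics/side0.npz"))
im=d["img"][:,:,::-1]; r=lambda a,w,h:cv2.resize(a,(w,h),interpolation=cv2.INTER_CUBIC)
a=r(im[190:270,330:430],500,400); b=r(im[220:262,160:220],300,210)
c=r(e["img"][:,:,::-1][255:320,230:310],300,244)
o=np.zeros((456,800,3),np.uint8); o[:400,:500]=a; o[:210,500:]=b; o[212:456,500:]=c
cv2.imwrite("pics/c1.png",o)
for n,u,v in [("hold TL",480,282),("TR",550,282),("BR",552,357),("BL",480,356),("slide",250,336),("dish",200,338),("ridge",345,340)]: print(n,ray(d,u/1.4,v/1.4,12).round(1))
T=d["world_to_cam"];print((-T[:3,:3].T@T[:3,3]).round(), d["camera_matrix"][0]); T=e["world_to_cam"];print((-T[:3,:3].T@T[:3,3]).round())
```

```text
hold TL [ 536.1 -230.6   12. ]
TR [ 533.3 -381.5   12. ]
BR [ 372.4 -373.6   12. ]
BL [ 377.5 -222.5   12. ]
slide [429.1 258.   12. ]
dish [426.9 361.9  12. ]
ridge [416.7  59.4  12. ]
[ 279.  -25. 1164.] [393.86280441   0.         281.94142061]
[  476. -1167.  1106.]
```

View pics/c1.png

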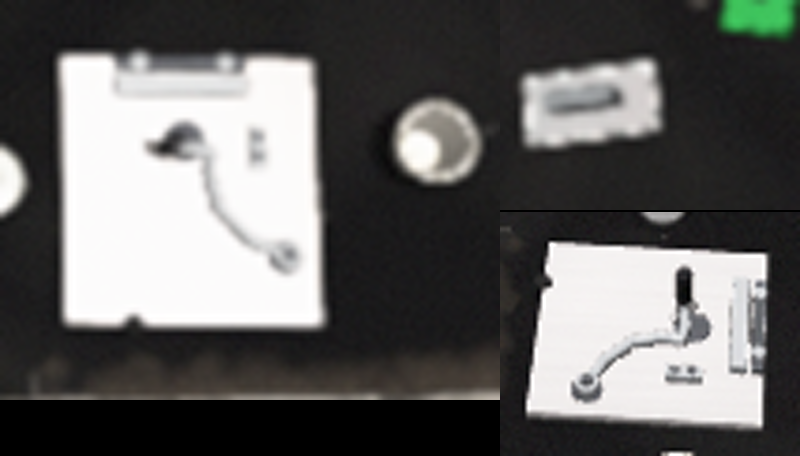

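The crops show the holder's corners, with the knob at about (185,135) in the left crop and the pivot at (285,258). The slide, with its tab, sits near (592,102) on the right. I'll refine these with the wrist camera.

```bash
cat >> h.py <<'E'
def go(x,y,z,yaw=None):
    """yaw = world angle of tool y (closing line), tool down; prints translation+angular from the measured pose"""
    o=arm.get_obs(); M=R.from_quat(o["tcp_rot"]).as_matrix(); p=np.array(o["position"])
    t=M.T@(np.array([x,y,z])-p); a=np.zeros(3)
    if yaw is not None:
        ty=np.array([np.cos(yaw),np.sin(yaw),0]); tz=np.array([0,0,-1.]); tx=np.cross(ty,tz)
        a=R.from_matrix(M.T@np.c_[tx,ty,tz]).as_rotvec(degrees=True)
    print("t",t.round(1).tolist(),"a",a.round(2).tolist(),"t",o["time"])
E
python3 - <<'E'
from h import *
d=snap("wrist","w0"); T=d["world_to_cam"]; print(T.round(3),(-T[:3,:3].T@T[:3,3]).round(), d["camera_matrix"])
go(400,258,260,np.pi/2); go(430,-300,260,np.pi/2)
E
```

```text
[[ 2.33000e-01  9.72000e-01 -1.00000e-03 -5.49045e+02]
 [ 9.36000e-01 -2.24000e-01  2.73000e-01 -3.50020e+01]
 [ 2.65000e-01 -6.50000e-02 -9.62000e-01  3.78637e+02]
 [ 0.00000e+00  0.00000e+00  0.00000e+00  1.00000e+00]] [ 60. 551. 373.] [[332.91821213   0.         276.46587596]
 [  0.         332.91821213 208.91530257]
 [  0.           0.           1.        ]]
t [-328.8, -205.4, -29.1] a [-0.08, -0.02, -13.51] t 0.15
t [-488.3, -740.9, -28.5] a [-0.08, -0.02, -13.51] t 0.15
```

>>> jog_arm(rows=[{"translation":[-300,-205,60],"angular":[0,0,-13.5],"fingers":0},{"translation":[-300,-205,60],"angular":[0,0,-13.5],"fingers":0},{"translation":[-300,-205,60],"angular":[0,0,-13.5],"fingers":0},{"translation":[-300,-205,60],"angular":[0,0,-13.5],"fingers":0},{"translation":[-300,-205,60],"angular":[0,0,-13.5],"fingers":0},{"translation":[-300,-205,60],"angular":[0,0,-13.5],"fingers":0},{"translation":[-300,-205,60],"angular":[0,0,-13.5],"fingers":0},{"translation":[-300,-205,60],"angular":[0,0,-13.5],"fingers":0},{"translation":[-300,-205,60],"angular":[0,0,-13.5],"fingers":0},{"translation":[-300,-205,60],"angular":[0,0,-13.5],"fingers":0}])

```text
time: 1.15
position: [372.1, 265.2, 171.1]
tcp_rot: [0.001, 1.0, 0.0, -0.001]
force: [0.2, -0.5, -0.3]
finger_gap: 0.507
gripper_force: 0.0
```

Run:
```python
from h import *
d=snap("wrist","w1"); st(); print(proj(d,[429,258,12]))
go(410,-300,200,np.pi/2)
```

```text
1.2 [371.7 265.7 171.3] [[-1.0, 0.0, -0.001], [0.0, 1.0, 0.0], [0.001, 0.0, -1.0]] [-0.6  0.5 -0.2] 0.4983853514924526 0.0
[269.13972663 249.7262683 ]
t [-38.5, -565.7, -28.9] a [0.01, -0.04, -0.03] t 1.2
```

Now I'll move over the holder.

>>> jog_arm(rows=[{"translation":[-30,-565,-10],"angular":[0,0,0],"fingers":0},{"translation":[-30,-565,-10],"angular":[0,0,0],"fingers":0},{"translation":[-30,-565,-10],"angular":[0,0,0],"fingers":0},{"translation":[-30,-565,-10],"angular":[0,0,0],"fingers":0},{"translation":[-30,-565,-10],"angular":[0,0,0],"fingers":0},{"translation":[-30,-565,-10],"angular":[0,0,0],"fingers":0},{"translation":[-30,-565,-10],"angular":[0,0,0],"fingers":0},{"translation":[-30,-565,-10],"angular":[0,0,0],"fingers":0},{"translation":[-30,-565,-10],"angular":[0,0,0],"fingers":0},{"translation":[-30,-565,-10],"angular":[0,0,0],"fingers":0},{"translation":[-30,-565,-10],"angular":[0,0,0],"fingers":0},{"translation":[-30,-565,-10],"angular":[0,0,0],"fingers":0}])

```text
time: 2.4
position: [403.3, -303.1, 181.7]
tcp_rot: [0.001, 1.0, -0.001, 0.001]
force: [0.2, 1.1, 0.9]
finger_gap: 0.496
gripper_force: 0.0
```

Run:
```python
from h import *
d=snap("wrist","w2"); st()
w=dict(np.load("pics/w1.npz")); 
for q in [(429,258,12)]: print(proj(w,q))
for q in [(536,-231,12),(533,-381,12),(372,-374,12),(377,-223,12)]: print(proj(d,q))
r=lambda a,k:cv2.resize(a[:,:,::-1],None,fx=k,fy=k,interpolation=cv2.INTER_CUBIC)
cv2.imwrite("pics/w2a.png",r(d["img"][140:410,140:410],2.2))
cv2.imwrite("pics/w1a.png",r(w["img"][190:310,140:400],3))
```

```text
2.45 [ 403.3 -303.4  181.5] [[-1.0, 0.001, 0.001], [0.001, 1.0, -0.003], [-0.001, -0.003, -1.0]] [ 1.2 -2.9  1.2] 0.49732838777570515 0.0
[269.13972663 249.7262683 ]
[344.41483365 311.31179522]
[203.89802323 308.71782202]
[201.00580201 157.15120985]
[362.38683265 162.48636114]
```

View pics/w2a.png

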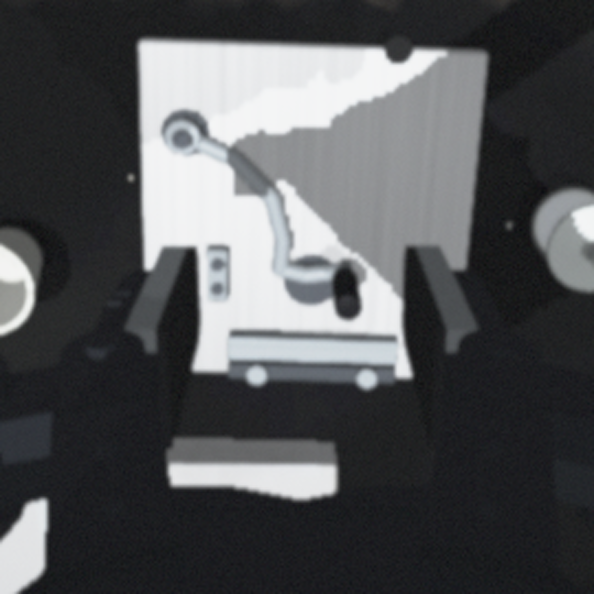

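View pics/w1a.png

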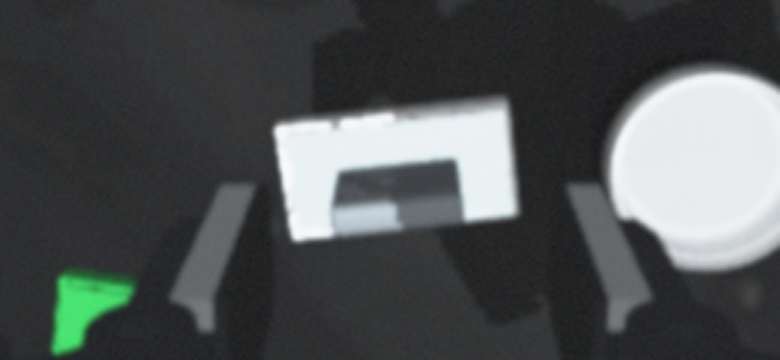

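The wrist picture of the holder shows these points in the crop: plate corners (140,40) and (488,50), hub (183,132), knob top (347,307), end-stop face from (229,248) to (229,300), and strip near edge from (229,335) to (396,339). In the other picture the slide's corners are (275,125), (507,98), (518,215) and (293,240).

Run:
```python
from h import *
from scipy.optimize import least_squares
d=dict(np.load("pics/w2.npz")); w=dict(np.load("pics/w1.npz")); t=dict(np.load("pics/top0.npz"))
def fit(obs,x0):
    def f(p):
        r=[]
        for (D,uv,l) in obs:
            c,s=np.cos(p[2]),np.sin(p[2]); W=[p[0]+c*l[0]-s*l[1],p[1]+s*l[0]+c*l[1],l[2]]
            r+=list(proj(D,W)-uv)
        return r
    r=least_squares(f,x0,x_scale=[1,1,.01]); print(r.x.round(4),np.array(r.fun).round(1).tolist()); return r.x
k=lambda u,v:(u/2.2+140-.3,v/2.2+140-.3)
H=[(d,k(140,40),(-105,-85,12)),(d,k(488,50),(-105,65,12)),(d,k(229,248),(-13,-45,20)),(d,k(229,300),(13,-45,20)),(d,k(183,132),(-65,-65,25))]
h=fit(H,[478,-290,-.05])
tt=lambda u,v:(u/5+330-.4,v/5+190-.4)
fit([(t,tt(58,55),(55,65,12)),(t,tt(313,60),(55,-85,12)),(t,tt(325,325),(-105,-85,12)),(t,tt(65,326),(-105,65,12))],[478,-290,-.05])
def loc(W):
    c,s=np.cos(h[2]),np.sin(h[2]); e=W[:2]-h[:2]; return np.array([c*e[0]+s*e[1],-s*e[0]+c*e[1]]).round(1)
kn=ray(d,*k(347,307),54); print("knob",kn.round(1),loc(kn), np.hypot(*(loc(kn)+65)))
for p in [(229,333),(396,338)]: a=ray(d,*k(*p),20); print("strip",a.round(1),loc(a))
m=lambda u,v:(u/3+140-.3,v/3+190-.3)
s=fit([(w,m(293,240),(20,-38,10)),(w,m(518,215),(20,38,10)),(w,m(507,98),(-20,38,10)),(w,m(275,125),(-20,-38,10))],[429,258,0.1])
```

```text
[ 4.791570e+02 -2.912475e+02 -3.610000e-02] [-0.7, -1.6, 1.4, -0.4, 0.0, -0.1, -0.2, 0.1, -0.6, 2.3]
[ 4.804860e+02 -2.910685e+02 -2.760000e-02] [0.6, 0.5, -0.6, -0.1, -0.5, 0.1, 0.5, -0.5]
knob [ 475.9 -284.6   54. ] [-3.5  6.5] 94.31065687397157
strip [ 507.3 -337.    20. ] [ 29.8 -44.7]
strip [ 509.9 -259.3   20. ] [29.5 33. ]
[4.264757e+02 2.611181e+02 1.181000e-01] [-0.3, -0.4, 0.5, -0.4, 0.4, 0.5, -0.6, 0.4]
```

```bash
cat >> h.py <<'E'
HX,HY,HA=479.5,-291.2,-0.033
def L2W(x,y): c,s=np.cos(HA),np.sin(HA); return HX+c*x-s*y,HY+s*x+c*y
def W2L(x,y): c,s=np.cos(HA),np.sin(HA); return c*(x-HX)+s*(y-HY),-s*(x-HX)+c*(y-HY)
A0=0.86
def knob(th,r=95): return L2W(-65+r*np.cos(A0+th),-65+r*np.sin(A0+th))
E
python3 - <<'E'
from h import *
print(knob(0)); yaw=HA+A0+np.pi/2
go(*knob(0),90,yaw); go(*knob(0),32,yaw)
E
```

```text
(np.float64(476.7139974074496), np.float64(-284.1091745211441))
t [-73.3, 19.7, 91.6] a [-0.16, -0.0, -47.46] t 2.45
t [-73.2, 19.8, 149.6] a [-0.16, -0.0, -47.46] t 2.45
```

>>> jog_arm(rows=[{"translation":[-73,19.5,91],"angular":[0,0,-47.5],"fingers":-0.4},{"translation":[-73,19.5,91],"angular":[0,0,-47.5],"fingers":-0.4},{"translation":[-73,19.5,91],"angular":[0,0,-47.5],"fingers":-0.4},{"translation":[-73,19.5,91],"angular":[0,0,-47.5],"fingers":-0.4},{"translation":[-73,19.5,91],"angular":[0,0,-47.5],"fingers":-0.4},{"translation":[-73,19.5,91],"angular":[0,0,-47.5],"fingers":-0.4},{"translation":[-73,19.5,91],"angular":[0,0,-47.5],"fingers":-0.4},{"translation":[-73,19.5,91],"angular":[0,0,-47.5],"fingers":-0.4}])

```text
time: 3.25
position: [477.7, -275.9, 90.5]
tcp_rot: [-0.401, 0.916, -0.001, -0.003]
force: [0.3, -0.0, 0.4]
finger_gap: 0.3
gripper_force: 0.0
```

Run:
```python
from h import *
st(); yaw=HA+A0+np.pi/2
go(*knob(0),32,yaw); d=snap("wrist","w3",(120,180,440,420),2)
print(proj(d,[*knob(0),54]))
```

```text
3.25 [ 477.7 -275.9   90.5] [[-0.678, -0.735, -0.004], [-0.735, 0.678, -0.004], [0.006, 0.0, -1.0]] [ 0.3 -0.   0.4] 0.3000818563652126 0.0
t [6.4, -4.8, 58.5] a [0.01, -0.32, -0.05] t 3.25
[267.18441575 229.89396295]
```

View pics/w3.png

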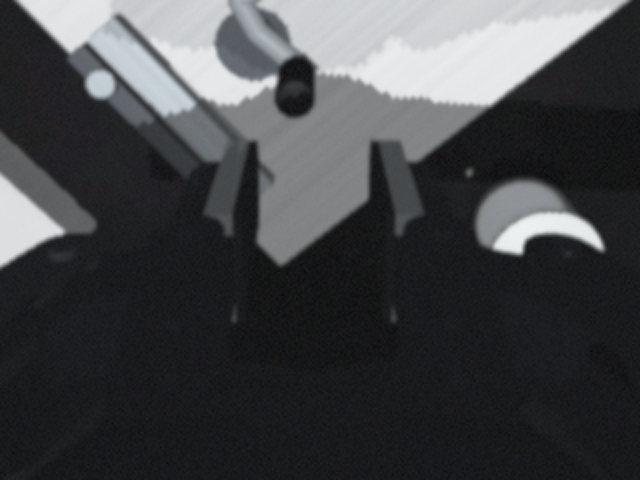

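The knob top appears at full-image (267.5,228.5) and was predicted at (267.2,229.9), so the model is good.

Run:
```python
from h import *
st(); yaw=HA+A0+np.pi/2
go(*knob(0),32,yaw)
```

```text
3.3 [ 477.6 -276.4   90.5] [[-0.678, -0.735, -0.004], [-0.735, 0.678, -0.004], [0.006, -0.0, -1.0]] [-0.9 -0.8 -1. ] 0.3018222671901393 0.0
t [5.9, -4.6, 58.5] a [-0.0, -0.33, -0.08] t 3.3
```

>>> jog_arm(rows=[{"translation":[2,-4,0],"angular":[0,0,0],"fingers":-0.4},{"translation":[2,-4,0],"angular":[0,0,0],"fingers":-0.4},{"translation":[2,-4,0],"angular":[0,0,0],"fingers":-0.4}])

```text
time: 3.6
position: [479.3, -281.7, 90.3]
tcp_rot: [-0.4, 0.917, -0.002, -0.003]
force: [-1.2, -0.3, -0.7]
finger_gap: 0.299
gripper_force: 0.0
```

Run:
```python
from h import *
st(); yaw=HA+A0+np.pi/2
go(*knob(0),32,yaw)
```

```text
3.6 [ 479.3 -281.7   90.3] [[-0.68, -0.733, -0.005], [-0.733, 0.68, -0.006], [0.007, -0.0, -1.0]] [-1.2 -0.3 -0.7] 0.29895998940758667 0.0
t [3.1, 0.3, 58.3] a [-0.02, -0.42, -0.26] t 3.6
```

>>> jog_arm(rows=[{"translation":[3,0.5,20],"angular":[0,0,0],"fingers":-0.4},{"translation":[3,0.5,40],"angular":[0,0,0],"fingers":-0.4},{"translation":[3,0.5,58],"angular":[0,0,0],"fingers":-0.4},{"translation":[3,0.5,58],"angular":[0,0,0],"fingers":-0.4},{"translation":[3,0.5,58],"angular":[0,0,0],"fingers":-0.4}])

```text
time: 4.1
position: [476.9, -283.1, 32.3]
tcp_rot: [-0.399, 0.917, -0.002, -0.004]
force: [-0.6, -0.2, 0.5]
finger_gap: 0.301
gripper_force: 0.0
```

Run:
```python
from h import *
st()
o=arm.get_obs(); M=R.from_quat(o["tcp_rot"]).as_matrix(); p0=np.array([*knob(0),0])
for th in np.linspace(0,1.02,12)[1:]:
    t=M.T@(np.array([*knob(th),0])-p0); print(t.round(1)[:2], round(-np.degrees(th),1))
```

```text
4.1 [ 476.9 -283.1   32.3] [[-0.681, -0.732, -0.006], [-0.732, 0.681, -0.006], [0.009, 0.0, -1.0]] [-0.6 -0.2  0.5] 0.30125271184374836 0.0
[0.5 8.8] -5.3
[ 1.7 17.5] -10.6
[ 3.8 26.1] -15.9
[ 6.7 34.4] -21.3
[10.3 42.4] -26.6
[14.6 50.1] -31.9
[19.6 57.3] -37.2
[25.3 64. ] -42.5
[31.6 70.2] -47.8
[38.4 75.8] -53.1
[45.7 80.7] -58.4
```

>>> jog_arm(rows=[{"translation":[0.5,8.8,0],"angular":[0,0,-5.3],"fingers":-0.4},{"translation":[1.7,17.5,0],"angular":[0,0,-10.6],"fingers":-0.4},{"translation":[3.8,26.1,0],"angular":[0,0,-15.9],"fingers":-0.4},{"translation":[6.7,34.4,0],"angular":[0,0,-21.3],"fingers":-0.4},{"translation":[10.3,42.4,0],"angular":[0,0,-26.6],"fingers":-0.4},{"translation":[14.6,50.1,0],"angular":[0,0,-31.9],"fingers":-0.4}])

```text
time: 4.7
position: [445.4, -216.8, 10.3]
tcp_rot: [-0.569, 0.816, -0.062, -0.077]
force: [5.6, -0.1, 10.8]
finger_gap: 0.301
gripper_force: 6.5
```

Run:
```python
from h import *
st(); p=np.array(arm.get_obs()["position"]); x,y=W2L(*p[:2]); print(np.hypot(x+65,y+65),np.arctan2(y+65,x+65)-A0)
o=arm.get_obs(); M=R.from_quat(o["tcp_rot"]).as_matrix(); p0=np.array([*knob(.556),0])
for th in np.linspace(0.556,1.02,6)[1:]:
    t=M.T@(np.array([*knob(th),0])-p0); print(t.round(1)[:2], round(-np.degrees(th-.556),1))
```

```text
4.7 [ 445.4 -216.8   10.3] [[-0.341, -0.939, -0.056], [-0.919, 0.345, -0.189], [0.197, -0.013, -0.98]] [ 5.6 -0.1 10.8] 0.3012483772998865 6.488972052466124
141.14832546642293 0.5075022728811033
[1.8 8.6] -5.3
[ 4.4 17. ] -10.6
[ 7.8 25.2] -16.0
[11.9 32.9] -21.3
[16.6 40.3] -26.6
```

Run:
```python
from h import *
o=arm.get_obs(); print(np.round(o["q"],3),np.round(o["joint_velocities"],2),o["tau"],o["moment"])
snap("side","s3",(220,240,320,330),5)
o=arm.get_obs(); print(np.round(o["q"],3),np.round(o["joint_velocities"],2)); st()
```

```text
[-0.54   0.434  1.943 -0.289  0.735 -3.116] [ 0.12 -0.09  0.39 -0.54 -0.46 -0.  ] [-6.78914823e-01 -4.28162777e+01 -1.90117764e+01  5.56571677e-02
  1.23775888e+00  1.33019808e-02] [-0.62365371 -1.5290119   0.34435687]
[-0.539  0.433  1.947 -0.292  0.732 -3.116] [-0.02  0.   -0.06  0.08  0.07  0.  ]
4.75 [ 444.5 -216.1   10.1] [[-0.337, -0.94, -0.055], [-0.92, 0.341, -0.191], [0.198, -0.013, -0.98]] [-1.4  1.   7. ] 0.30404963068502966 3.6702818964840844
```

View pics/s3.png

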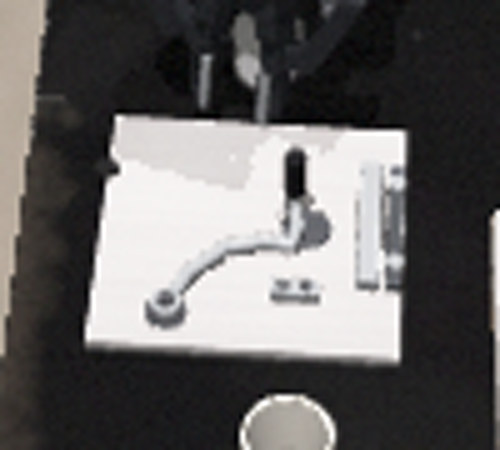

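The side crop shows the arm sprung back at zero, because joint 6 ran to its limit and tilted the tool. The fingers now stand left of the plate beside the bottle, near crop pixel (245,50). I'll raise the tool carefully and check what the move is measured from.

>>> jog_arm(rows=[{"translation":[0,0,-6],"angular":[0,0,0],"fingers":-0.4}])

```text
time: 4.85
position: [445.1, -214.9, 15.6]
tcp_rot: [-0.568, 0.817, -0.061, -0.078]
force: [0.1, -0.2, 0.5]
finger_gap: 0.299
gripper_force: 0.0
```

Run:
```python
from h import *
st(); o=arm.get_obs(); print(np.round(o["q"],3))
t=dict(np.load("pics/top0.npz")); b=ray(t,458/1.4,317/1.4,48); print("bottle0",b, ray(t,459/1.4,316/1.4,40))
s=dict(np.load("pics/side0.npz")); n=dict(np.load("pics/s3.npz"))
for q in (s,n):
    im=q["img"][240:262,255:290].astype(int).sum(2)>450
    ys,xs=np.nonzero(im); print(len(xs),xs.mean()+255,ys.mean()+240,xs.min()+255,xs.max()+255,ys.min()+240,ys.max()+240)
print(proj(s,[b[0],b[1],0]),proj(s,[b[0],b[1],48]))
```

```text
4.85 [ 445.1 -214.9   15.6] [[-0.343, -0.938, -0.058], [-0.919, 0.348, -0.188], [0.197, -0.011, -0.98]] [ 0.1 -0.2  0.5] 0.299374034136414 0.0
[-0.537  0.424  1.94  -0.284  0.75  -3.116]
bottle0 [ 455.27575598 -175.13994345   48.        ] [ 458.59149489 -178.37969302   40.        ]
173 273.04624277456645 248.41618497109826 266 280 241 256
17 268.8235294117647 253.0 261 271 251 256
[270.19661396 253.44860986] [270.35274717 241.7448921 ]
```

>>> jog_arm(rows=[{"translation":[6,0,-29],"angular":[0,0,0],"fingers":-0.4},{"translation":[12,-1,-59],"angular":[0,0,0],"fingers":-0.4},{"translation":[16,-1,-79],"angular":[0,0,0],"fingers":-0.4},{"translation":[16,-1,-79],"angular":[0,0,0],"fingers":-0.4},{"translation":[16,-1,-79],"angular":[0,0,0],"fingers":-0.4}])

```text
time: 5.35
position: [449.2, -206.4, 92.2]
tcp_rot: [-0.561, 0.821, -0.068, -0.085]
force: [-0.3, -0.2, -1.1]
finger_gap: 0.301
gripper_force: 0.0
```

Run:
```python
from h import *
st(); go(445,-270,110,1.0); go(445,-270,110,HA+A0-np.pi/2)
n=snap("side","s4"); s=dict(np.load("pics/side0.npz"))
for q in (s,n):
    im=q["img"][240:262,255:290].astype(int).sum(2)>450
    ys,xs=np.nonzero(im); print(len(xs),xs.mean()+255,ys.mean()+240,xs.min()+255,xs.max()+255,ys.min()+240,ys.max()+240)
```

```text
5.35 [ 449.2 -206.4   92.2] [[-0.356, -0.932, -0.064], [-0.909, 0.362, -0.207], [0.216, -0.016, -0.976]] [-0.3 -0.2 -1.1] 0.30082547611264054 0.0
t [63.2, -19.4, -4.0] a [-11.69, -8.24, 100.94] t 5.35
t [63.2, -19.4, -4.0] a [17.03, -4.49, -157.84] t 5.35
173 273.04624277456645 248.41618497109826 266 280 241 256
88 272.84090909090907 251.79545454545453 268 279 246 256
```

>>> jog_arm(rows=[{"translation":[63,-19,-4],"angular":[-11.7,-8.2,101],"fingers":-0.4},{"translation":[63,-19,-4],"angular":[-11.7,-8.2,101],"fingers":-0.4},{"translation":[63,-19,-4],"angular":[-11.7,-8.2,101],"fingers":-0.4},{"translation":[63,-19,-4],"angular":[-11.7,-8.2,101],"fingers":-0.4},{"translation":[63,-19,-4],"angular":[-11.7,-8.2,101],"fingers":-0.4},{"translation":[63,-19,-4],"angular":[-11.7,-8.2,101],"fingers":-0.4},{"translation":[63,-19,-4],"angular":[-11.7,-8.2,101],"fingers":-0.4},{"translation":[63,-19,-4],"angular":[-11.7,-8.2,101],"fingers":-0.4},{"translation":[63,-19,-4],"angular":[-11.7,-8.2,101],"fingers":-0.4},{"translation":[63,-19,-4],"angular":[-11.7,-8.2,101],"fingers":-0.4},{"translation":[63,-19,-4],"angular":[-11.7,-8.2,101],"fingers":-0.4},{"translation":[63,-19,-4],"angular":[-11.7,-8.2,101],"fingers":-0.4}])

```text
time: 6.6
position: [443.3, -269.2, 107.5]
tcp_rot: [0.285, 0.959, 0.001, -0.002]
force: [0.0, 0.4, -0.3]
finger_gap: 0.299
gripper_force: 0.0
```

Run:
```python
from h import *
st(); print(np.round(arm.get_obs()["q"],2)); go(*knob(0),90,HA+A0-np.pi/2)
```

```text
6.6 [ 443.3 -269.2  107.5] [[-0.838, 0.546, -0.004], [0.546, 0.838, 0.003], [0.005, 0.0, -1.0]] [ 0.   0.4 -0.3] 0.2989442888378014 0.0
[-0.76  0.33  1.77 -0.    1.05 -1.75]
t [-36.2, 5.7, 17.3] a [-0.23, -0.23, 99.5] t 6.6
```

>>> jog_arm(rows=[{"translation":[-36,5.5,17],"angular":[0,0,99.5],"fingers":-0.4},{"translation":[-36,5.5,17],"angular":[0,0,99.5],"fingers":-0.4},{"translation":[-36,5.5,17],"angular":[0,0,99.5],"fingers":-0.4},{"translation":[-36,5.5,17],"angular":[0,0,99.5],"fingers":-0.4},{"translation":[-36,5.5,17],"angular":[0,0,99.5],"fingers":-0.4},{"translation":[-36,5.5,17],"angular":[0,0,99.5],"fingers":-0.4},{"translation":[-36,5.5,17],"angular":[0,0,99.5],"fingers":-0.4},{"translation":[-36,5.5,17],"angular":[0,0,99.5],"fingers":-0.4},{"translation":[-36,5.5,17],"angular":[0,0,99.5],"fingers":-0.4},{"translation":[-36,5.5,17],"angular":[0,0,99.5],"fingers":-0.4},{"translation":[-36,5.5,17],"angular":[0,0,99.5],"fingers":-0.4},{"translation":[-36,5.5,17],"angular":[0,0,99.5],"fingers":-0.4}])

```text
time: 7.8
position: [476.5, -283.9, 90.3]
tcp_rot: [0.916, 0.402, -0.002, -0.002]
force: [0.0, -0.9, 0.5]
finger_gap: 0.299
gripper_force: 0.0
```

Run:
```python
from h import *
st(); print(np.round(arm.get_obs()["q"],2)); go(*knob(0),32,HA+A0-np.pi/2)
```

```text
7.8 [ 476.5 -283.9   90.3] [[0.677, 0.736, -0.005], [0.736, -0.677, 0.003], [-0.001, -0.005, -1.0]] [ 0.  -0.9  0.5] 0.29935045929814075 0.0
[-0.74  0.4   1.7  -0.    1.04  0.01]
t [0.1, 0.7, 58.3] a [-0.31, 0.07, 0.03] t 7.8
```

>>> jog_arm(rows=[{"translation":[0,0.5,20],"angular":[0,0,0],"fingers":-0.4},{"translation":[0,0.5,40],"angular":[0,0,0],"fingers":-0.4},{"translation":[0,0.5,58],"angular":[0,0,0],"fingers":-0.4},{"translation":[0,0.5,58],"angular":[0,0,0],"fingers":-0.4},{"translation":[0,0.5,58],"angular":[0,0,0],"fingers":-0.4}])

```text
time: 8.3
position: [476.9, -284.2, 32.9]
tcp_rot: [0.914, 0.405, -0.002, -0.002]
force: [-0.3, -0.9, 0.9]
finger_gap: 0.302
gripper_force: 0.0
```

>>> jog_arm(rows=[{"translation":[-0.5,-8.8,0],"angular":[0,0,-5.3],"fingers":-0.4},{"translation":[-1.7,-17.5,0],"angular":[0,0,-10.6],"fingers":-0.4},{"translation":[-3.8,-26.1,0],"angular":[0,0,-15.9],"fingers":-0.4},{"translation":[-3.8,-26.1,0],"angular":[0,0,-15.9],"fingers":-0.4}])

```text
time: 8.7
position: [456.6, -270.6, 35.0]
tcp_rot: [0.849, 0.528, -0.0, 0.001]
force: [2.9, -0.1, -1.0]
finger_gap: 0.297
gripper_force: 1.6
```

Run:
```python
from h import *
st(); p=np.array(arm.get_obs()["position"]); x,y=W2L(*p[:2]); print(np.hypot(x+65,y+65),np.arctan2(y+65,x+65)-A0)
o=arm.get_obs(); M=R.from_quat(o["tcp_rot"]).as_matrix(); p0=p
for th in np.linspace(0.278,1.02,10)[1:]:
    t=M.T@(np.array([*knob(th),p[2]])-p0); print(t.round(1), round(-np.degrees(th-.278),1))
```

```text
8.7 [ 456.6 -270.6   35. ] [[0.443, 0.897, 0.0], [0.897, -0.443, -0.001], [-0.001, 0.001, -1.0]] [ 2.9 -0.1 -1. ] 0.2966745022008918 1.6313613206148148
94.39899464900523 0.256887109139193
[ 0.4 -9.8 -0. ] -4.7
[ -0.5 -17.6  -0. ] -9.4
[ -2.1 -25.3  -0. ] -14.2
[ -4.3 -32.8  -0. ] -18.9
[ -7.1 -40.1  -0. ] -23.6
[-10.4 -47.2  -0. ] -28.3
[-14.4 -53.9  -0. ] -33.1
[-18.9 -60.3  -0. ] -37.8
[-23.9 -66.4  -0. ] -42.5
```

Contact is about 3 N, as expected, so I'll continue.

>>> jog_arm(rows=[{"translation":[0,-9.5,1],"angular":[0,0,-4.7],"fingers":-0.4},{"translation":[-0.5,-17.6,1],"angular":[0,0,-9.4],"fingers":-0.4},{"translation":[-2.1,-25.3,1],"angular":[0,0,-14.2],"fingers":-0.4},{"translation":[-4.3,-32.8,1],"angular":[0,0,-18.9],"fingers":-0.4},{"translation":[-7.1,-40.1,1],"angular":[0,0,-23.6],"fingers":-0.4},{"translation":[-10.4,-47.2,1],"angular":[0,0,-28.3],"fingers":-0.4},{"translation":[-14.4,-53.9,1],"angular":[0,0,-33.1],"fingers":-0.4},{"translation":[-18.9,-60.3,1],"angular":[0,0,-37.8],"fingers":-0.4},{"translation":[-23,-65.5,1],"angular":[0,0,-42.5],"fingers":-0.4},{"translation":[-23,-65.5,1],"angular":[0,0,-42.5],"fingers":-0.4}])

```text
time: 9.7
position: [386.5, -261.7, 33.7]
tcp_rot: [0.601, 0.799, -0.001, -0.001]
force: [0.5, 0.1, 0.2]
finger_gap: 0.3
gripper_force: 0.0
```

Run:
```python
from h import *
st(); p=np.array(arm.get_obs()["position"]); x,y=W2L(*p[:2]); print(np.hypot(x+65,y+65),np.arctan2(y+65,x+65)-A0,arm.get_obs()["q"])
```

```text
9.7 [ 386.5 -261.7   33.7] [[-0.277, 0.961, -0.003], [0.961, 0.277, 0.0], [0.001, -0.002, -1.0]] [0.5 0.1 0.2] 0.29970770755870146 0.0
95.89237134906152 1.0176649246681517 [-0.83358882  0.35305434  1.97101776 -0.00235476  0.81960287 -1.11219269]
```

>>> jog_arm(rows=[{"translation":[0,0,-40],"angular":[0,0,0],"fingers":-0.4},{"translation":[0,0,-90],"angular":[0,0,0],"fingers":-0.4},{"translation":[0,0,-126],"angular":[0,0,0],"fingers":0},{"translation":[0,0,-126],"angular":[0,0,0],"fingers":0}])

```text
time: 10.1
position: [389.9, -264.1, 164.8]
tcp_rot: [0.602, 0.798, -0.002, 0.004]
force: [1.4, -0.9, -0.7]
finger_gap: 0.498
gripper_force: 0.0
```

Run:
```python
from h import *
st(); go(400,0,160,0.2)
```

```text
10.1 [ 389.9 -264.1  164.8] [[-0.275, 0.961, 0.005], [0.961, 0.275, -0.008], [-0.009, 0.003, -1.0]] [ 1.4 -0.9 -0.7] 0.4982475831915254 0.0
t [251.2, 82.3, 2.9] a [0.17, 0.49, 4.51] t 10.1
```

>>> jog_arm(rows=[{"translation":[494,179,5],"angular":[0,0,9.2],"fingers":0},{"translation":[494,179,5],"angular":[0,0,9.2],"fingers":0},{"translation":[494,179,5],"angular":[0,0,9.2],"fingers":0},{"translation":[494,179,5],"angular":[0,0,9.2],"fingers":0},{"translation":[494,179,5],"angular":[0,0,9.2],"fingers":0},{"translation":[494,179,5],"angular":[0,0,9.2],"fingers":0},{"translation":[494,179,5],"angular":[0,0,9.2],"fingers":0},{"translation":[494,179,5],"angular":[0,0,9.2],"fingers":0},{"translation":[494,179,5],"angular":[0,0,9.2],"fingers":0},{"translation":[494,179,5],"angular":[0,0,9.2],"fingers":0},{"translation":[494,179,5],"angular":[0,0,9.2],"fingers":0},{"translation":[494,179,5],"angular":[0,0,9.2],"fingers":0}])

```text
time: 11.3
position: [421.0, 266.4, 153.7]
tcp_rot: [0.662, 0.749, -0.0, -0.002]
force: [-1.1, -0.2, -1.1]
finger_gap: 0.496
gripper_force: 0.0
```

Run:
```python
from h import *
st(); d=snap("top","top2",(330,190,430,270),5); s=snap("side","side2")
t=dict(np.load("pics/top0.npz")); s0=dict(np.load("pics/side0.npz"))
for a,b,sl,th in ((t,d,np.s_[215:238,318:338],450),(s0,s,np.s_[240:262,255:290],450)):
  for q in (a,b):
    im=q["img"][sl].astype(int).sum(2)>th; ys,xs=np.nonzero(im); print(len(xs),xs.mean(),ys.mean(),xs.min(),xs.max(),ys.min(),ys.max())
print(np.array(proj(t,[*knob(1.0),54])-[330,190])*5)
go(426.5,261.1,100,0.118)
```

```text
11.3 [421.  266.4 153.7] [[-0.123, 0.992, -0.003], [0.992, 0.123, 0.002], [0.002, -0.003, -1.0]] [-1.1 -0.2 -1.1] 0.49622090253340995 0.0
161 9.06832298136646 10.5527950310559 2 16 4 17
161 9.06832298136646 10.5527950310559 2 16 4 17
173 18.046242774566473 8.416184971098266 11 25 1 16
171 17.976608187134502 8.415204678362572 11 24 1 16
[145.38519818 294.3241235 ]
t [-2.9, 5.7, 53.6] a [-0.24, -0.01, 0.21] t 11.4
```

View pics/top2.png

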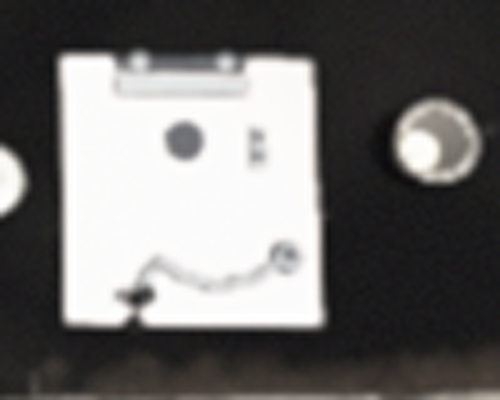

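The arm is open (knob at crop pixel (138,294), as predicted) and the bottle has not moved. Next I'll grasp the slide.

>>> jog_arm(rows=[{"translation":[-3,5.5,50],"angular":[0,0,0.2],"fingers":0},{"translation":[-3,5.5,85],"angular":[0,0,0.2],"fingers":0},{"translation":[-3,5.5,85],"angular":[0,0,0.2],"fingers":0},{"translation":[-3,5.5,85],"angular":[0,0,0.2],"fingers":0}])

```text
time: 11.8
position: [426.8, 259.5, 69.4]
tcp_rot: [0.665, 0.747, -0.002, -0.002]
force: [0.1, -0.1, 0.7]
finger_gap: 0.5
gripper_force: 0.0
```

Run:
```python
from h import *
st(); go(426.5,261.1,16,0.118)
```

```text
11.8 [426.8 259.5  69.4] [[-0.115, 0.993, -0.005], [0.993, 0.115, -0.0], [0.0, -0.004, -1.0]] [ 0.1 -0.1  0.7] 0.4997867943775341 0.0
t [1.6, 0.1, 53.4] a [-0.26, -0.03, -0.13] t 11.8
```

>>> jog_arm(rows=[{"translation":[1.5,0,30],"angular":[-0.2,0,0],"fingers":0},{"translation":[1.5,0,53],"angular":[-0.2,0,0],"fingers":0},{"translation":[1.5,0,53],"angular":[-0.2,0,0],"fingers":0},{"translation":[1.5,0,53],"angular":[-0.2,0,0],"fingers":-0.5},{"translation":[1.5,0,53],"angular":[-0.2,0,0],"fingers":-0.9},{"translation":[1.5,0,53],"angular":[-0.2,0,0],"fingers":-1},{"translation":[1.5,0,53],"angular":[-0.2,0,0],"fingers":-1},{"translation":[1.5,0,53],"angular":[-0.2,0,0],"fingers":-1},{"translation":[1.5,0,53],"angular":[-0.2,0,0],"fingers":-1}], newtons=30)

```text
time: 12.7
position: [428.4, 262.6, 18.4]
tcp_rot: [0.664, 0.748, 0.002, 0.001]
force: [-1.5, -1.0, 7.2]
finger_gap: 0.11
gripper_force: 31.7
```

Run:
```python
from h import *
st(); go(426.5,261.1,16,0.118)
```

```text
12.7 [428.4 262.6  18.4] [[-0.118, 0.993, 0.005], [0.993, 0.118, 0.002], [0.002, 0.005, -1.0]] [-1.5 -1.   7.2] 0.109944680130124 31.73991322517395
t [-1.3, -2.1, 2.3] a [0.28, -0.1, 0.01] t 12.7
```

>>> jog_arm(rows=[{"translation":[0,0,-5],"angular":[0,0,0],"fingers":-1},{"translation":[0,0,-25],"angular":[0,0,0],"fingers":-1},{"translation":[0,0,-60],"angular":[0,0,0],"fingers":-1},{"translation":[0,0,-100],"angular":[0,0,0],"fingers":-1},{"translation":[0,0,-130],"angular":[0,0,0],"fingers":-1},{"translation":[0,0,-130],"angular":[0,0,0],"fingers":-1},{"translation":[0,0,-130],"angular":[0,0,0],"fingers":-1}])

```text
time: 13.4
position: [426.7, 262.1, 147.1]
tcp_rot: [0.664, 0.748, 0.002, 0.0]
force: [-0.6, 0.1, -0.7]
finger_gap: 0.111
gripper_force: 30.6
```

>>> jog_arm(rows=[{"translation":[-30,0,0],"angular":[0,0,0],"fingers":-1},{"translation":[-80,-5,0],"angular":[0,0,2],"fingers":-1},{"translation":[-130,-10,0],"angular":[0,0,5],"fingers":-1},{"translation":[-180,-15,0],"angular":[0,0,8.6],"fingers":-1},{"translation":[-230,-15,0],"angular":[0,0,8.6],"fingers":-1},{"translation":[-280,-15,0],"angular":[0,0,8.6],"fingers":-1},{"translation":[-330,-15,0],"angular":[0,0,8.6],"fingers":-1},{"translation":[-380,-15,0],"angular":[0,0,8.6],"fingers":-1},{"translation":[-430,-15,0],"angular":[0,0,8.6],"fingers":-1},{"translation":[-480,-15,0],"angular":[0,0,8.6],"fingers":-1},{"translation":[-525,-15,0],"angular":[0,0,8.6],"fingers":-1},{"translation":[-550,-15,0],"angular":[0,0,8.6],"fingers":-1}])

```text
time: 14.6
position: [475.5, -289.1, 143.6]
tcp_rot: [0.719, 0.695, 0.0, -0.001]
force: [-0.1, 0.1, -1.3]
finger_gap: 0.106
gripper_force: 30.5
```

>>> jog_arm(rows=[{"translation":[0,0,0],"angular":[0,0,0],"fingers":-1},{"translation":[0,0,0],"angular":[0,0,0],"fingers":-1},{"translation":[0,0,0],"angular":[0,0,0],"fingers":-1}])

```text
time: 14.9
position: [475.7, -284.2, 144.5]
tcp_rot: [0.718, 0.696, 0.001, -0.002]
force: [-0.5, -0.4, -0.8]
finger_gap: 0.106
gripper_force: 30.5
```

Run:
```python
from h import *
st(); go(*L2W(0,-2),60,HA)
d=snap("wrist","w5",(120,150,440,390),2)
```

```text
14.9 [ 475.7 -284.2  144.5] [[0.031, 1.0, -0.001], [1.0, -0.031, 0.003], [0.003, -0.001, -1.0]] [-0.5 -0.4 -0.8] 0.10570052936113958 30.483723878860474
t [-9.2, 4.1, 84.5] a [-0.09, -0.2, 0.09] t 14.9
```

View pics/w5.png

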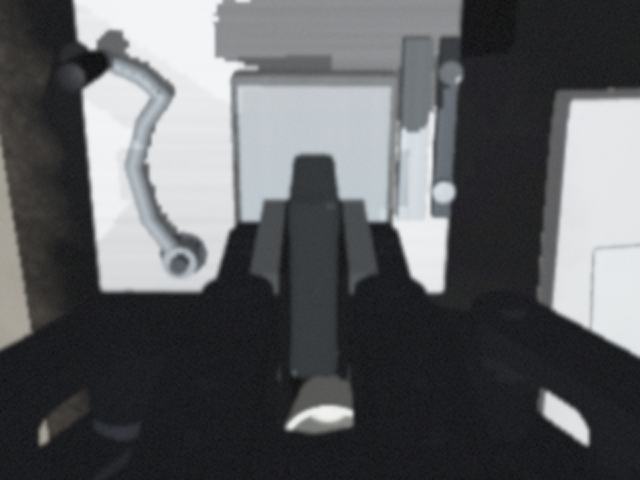

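The slide is gripped square, its far end at crop rows 70–82 and columns 232–395. I'll use that to measure how far it sits from the TCP.

Run:
```python
from h import *
d=dict(np.load("pics/w5.npz")); p=np.array([475.7,-284.2,144.5])
for z in (126,136):
  for u,v in ((236,84),(393,83),(233,72),(395,72)):
    a=ray(d,u/2+120,v/2+150,z); print(z,(a-p).round(1))
for u,v in ((399,217),(403,38)): a=ray(d,u/2+120,v/2+150,20); print("strip",np.round(W2L(*a[:2]),1))
a=ray(d,183/2+120,258/2+150,25); print("hub",np.round(W2L(*a[:2]),1))
```

```text
126 [-18.7  32.8 -18.5]
126 [ 20.2  31.9 -18.5]
126 [-19.2  35.9 -18.5]
126 [ 20.7  34.7 -18.5]
136 [-17.4  35.1  -8.5]
136 [19.1 34.2 -8.5]
136 [-17.9  37.9  -8.5]
136 [19.6 36.8 -8.5]
strip [ 32.7 -44. ]
strip [31.4 34.2]
hub [-61.2 -61.3]
```

>>> jog_arm(rows=[{"translation":[-10,4,40],"angular":[0,0,0],"fingers":-1},{"translation":[-10,4,80],"angular":[0,0,0],"fingers":-1},{"translation":[-10,4,95],"angular":[0,0,0],"fingers":-1},{"translation":[-10,4,95],"angular":[0,0,0],"fingers":-1},{"translation":[-10,4,95],"angular":[0,0,0],"fingers":-1}])

```text
time: 15.45
position: [480.6, -295.2, 51.2]
tcp_rot: [0.718, 0.696, 0.001, -0.0]
force: [-0.2, -1.1, -0.7]
finger_gap: 0.114
gripper_force: 30.4
```

Run:
```python
from h import *
st(); go(*L2W(0,-2.5),35,HA)
```

```text
15.45 [ 480.6 -295.2   51.2] [[0.031, 1.0, 0.001], [1.0, -0.031, 0.001], [0.001, 0.001, -1.0]] [-0.2 -1.1 -0.7] 0.11368049750737798 30.4383784532547
t [1.4, -1.3, 16.2] a [0.05, -0.06, 0.13] t 15.45
```

>>> jog_arm(rows=[{"translation":[1.5,-1,8],"angular":[0,0,0],"fingers":-1},{"translation":[1.5,-1,16],"angular":[0,0,0],"fingers":-1},{"translation":[1.5,-1,18],"angular":[0,0,0],"fingers":-1},{"translation":[1.5,-1,18],"angular":[0,0,0],"fingers":-1},{"translation":[1.5,-1,18],"angular":[0,0,0],"fingers":-1}])

```text
time: 15.95
position: [479.4, -294.5, 32.9]
tcp_rot: [0.718, 0.696, 0.001, 0.0]
force: [0.0, 0.1, -0.5]
finger_gap: 0.111
gripper_force: 30.4
```

>>> jog_arm(rows=[{"translation":[0,0,1],"angular":[0,0,0],"fingers":-1},{"translation":[0,0,1.5],"angular":[0,0,0],"fingers":-1},{"translation":[0,0,1.5],"angular":[0,0,0],"fingers":-1}])

```text
time: 16.25
position: [479.3, -294.4, 31.2]
tcp_rot: [0.718, 0.696, 0.001, -0.0]
force: [0.8, -0.4, -1.8]
finger_gap: 0.111
gripper_force: 30.4
```

>>> jog_arm(rows=[{"translation":[0,0,0.7],"angular":[0,0,0],"fingers":-1},{"translation":[0,0,0.7],"angular":[0,0,0],"fingers":-1}])

```text
time: 16.45
position: [479.3, -294.4, 30.4]
tcp_rot: [0.718, 0.696, 0.001, -0.0]
force: [0.6, 0.0, -1.2]
finger_gap: 0.11
gripper_force: 30.4
```

>>> jog_arm(rows=[{"translation":[0,0,0.7],"angular":[0,0,0],"fingers":-1},{"translation":[0,0,0.7],"angular":[0,0,0],"fingers":-1}])

```text
time: 16.65
position: [479.3, -294.4, 30.4]
tcp_rot: [0.718, 0.696, 0.001, -0.0]
force: [-0.5, 1.1, 4.8]
finger_gap: 0.106
gripper_force: 31.3
```

>>> jog_arm(rows=[{"translation":[0,0,0.7],"angular":[0,0,0],"fingers":-1},{"translation":[0,0,0.7],"angular":[0,0,0],"fingers":-1}])

```text
time: 16.85
position: [479.3, -294.4, 30.4]
tcp_rot: [0.718, 0.696, 0.001, 0.0]
force: [-3.1, 2.1, 10.5]
finger_gap: 0.111
gripper_force: 32.1
```

>>> jog_arm(rows=[{"translation":[0,0,-1.1],"angular":[0,0,0],"fingers":-1},{"translation":[-1,0,-1.1],"angular":[0,0,0],"fingers":-1},{"translation":[-2,0,-1.1],"angular":[0,0,0],"fingers":-1},{"translation":[-2,0,-1.1],"angular":[0,0,0],"fingers":-1}])

```text
time: 17.25
position: [479.4, -296.1, 30.4]
tcp_rot: [0.718, 0.696, 0.001, -0.0]
force: [0.1, 3.7, 5.6]
finger_gap: 0.106
gripper_force: 31.4
```

>>> jog_arm(rows=[{"translation":[-0.6,0,0],"angular":[0,0,0],"fingers":-1},{"translation":[-0.6,0,0],"angular":[0,0,0],"fingers":-1}])

```text
time: 17.45
position: [479.4, -296.6, 30.3]
tcp_rot: [0.718, 0.696, 0.001, -0.0]
force: [0.2, 3.9, 5.1]
finger_gap: 0.11
gripper_force: 31.4
```

>>> jog_arm(rows=[{"translation":[-0.6,0,0],"angular":[0,0,0],"fingers":-1},{"translation":[-0.6,0,0],"angular":[0,0,0],"fingers":-1}])

```text
time: 17.65
position: [479.4, -297.2, 30.4]
tcp_rot: [0.718, 0.696, 0.001, -0.0]
force: [0.1, 3.4, 5.8]
finger_gap: 0.109
gripper_force: 31.4
```

>>> jog_arm(rows=[{"translation":[-0.6,0,-0.4],"angular":[0,0,0],"fingers":-1},{"translation":[-0.6,0,-0.4],"angular":[0,0,0],"fingers":-1}])

```text
time: 17.85
position: [479.3, -297.3, 30.4]
tcp_rot: [0.718, 0.696, 0.001, -0.001]
force: [0.9, 5.3, 3.5]
finger_gap: 0.111
gripper_force: 31.1
```

>>> jog_arm(rows=[{"translation":[-0.6,0,0],"angular":[0,0,0],"fingers":-1},{"translation":[-0.6,0,0],"angular":[0,0,0],"fingers":-1}])

```text
time: 18.05
position: [479.3, -297.3, 30.4]
tcp_rot: [0.718, 0.696, 0.001, -0.001]
force: [1.4, 6.9, 4.6]
finger_gap: 0.11
gripper_force: 31.3
```

>>> jog_arm(rows=[{"translation":[-0.6,0,0],"angular":[0,0,0],"fingers":-1},{"translation":[-0.6,0,0],"angular":[0,0,0],"fingers":-1}])

```text
time: 18.25
position: [479.3, -297.4, 30.5]
tcp_rot: [0.718, 0.696, 0.002, -0.001]
force: [2.5, 9.1, 6.3]
finger_gap: 0.11
gripper_force: 31.4
```

>>> jog_arm(rows=[{"translation":[-0.6,0,0],"angular":[0,0,0],"fingers":-1},{"translation":[-0.6,0,0],"angular":[0,0,0],"fingers":-1}])

```text
time: 18.45
position: [479.3, -297.4, 30.5]
tcp_rot: [0.718, 0.696, 0.002, -0.002]
force: [1.8, 10.4, 6.5]
finger_gap: 0.11
gripper_force: 31.6
```

>>> jog_arm(rows=[{"translation":[1.5,0,0],"angular":[0,0,0],"fingers":-1},{"translation":[1.5,1.5,0],"angular":[0,0,0],"fingers":-1},{"translation":[1.5,3,0],"angular":[0,0,0],"fingers":-1},{"translation":[1.5,4.5,0],"angular":[0,0,0],"fingers":-1},{"translation":[1.5,6,0],"angular":[0,0,0],"fingers":-1},{"translation":[1.5,6,0],"angular":[0,0,0],"fingers":-1}])

```text
time: 19.05
position: [482.7, -297.4, 30.4]
tcp_rot: [0.718, 0.696, -0.0, -0.003]
force: [-8.4, 5.3, 9.8]
finger_gap: 0.114
gripper_force: 32.2
```

>>> jog_arm(rows=[{"translation":[0,0.7,0],"angular":[0,0,0],"fingers":-1},{"translation":[0,1.4,0],"angular":[0,0,0],"fingers":-1}])

```text
time: 19.25
position: [483.7, -297.4, 30.4]
tcp_rot: [0.718, 0.696, -0.0, -0.003]
force: [-8.6, 5.7, 10.8]
finger_gap: 0.107
gripper_force: 32.3
```

>>> jog_arm(rows=[{"translation":[0,0.7,0],"angular":[0,0,0],"fingers":-1},{"translation":[0,1.4,0],"angular":[0,0,0],"fingers":-1}])

```text
time: 19.45
position: [485.2, -297.5, 30.5]
tcp_rot: [0.718, 0.696, -0.0, -0.003]
force: [-8.5, 5.4, 11.4]
finger_gap: 0.109
gripper_force: 32.3
```

>>> jog_arm(rows=[{"translation":[0.5,0,-0.6],"angular":[0,0,0],"fingers":-1},{"translation":[0.5,0,-1.0],"angular":[0,0,0],"fingers":-1},{"translation":[0.5,0,-1.0],"angular":[0,0,0],"fingers":-1}])

```text
time: 19.75
position: [487.2, -297.6, 30.8]
tcp_rot: [0.718, 0.696, 0.001, -0.001]
force: [-2.3, 3.9, -1.4]
finger_gap: 0.114
gripper_force: 30.5
```

>>> jog_arm(rows=[{"translation":[0,0.5,0],"angular":[0,0,0],"fingers":-1},{"translation":[0,1,0],"angular":[0,0,0],"fingers":-1}])

```text
time: 19.95
position: [488.5, -297.7, 31.0]
tcp_rot: [0.718, 0.696, 0.001, -0.001]
force: [-2.6, 4.6, -1.4]
finger_gap: 0.11
gripper_force: 30.4
```

>>> jog_arm(rows=[{"translation":[0,0.5,0],"angular":[0,0,0],"fingers":-1},{"translation":[0,1,0],"angular":[0,0,0],"fingers":-1}])

```text
time: 20.15
position: [489.6, -297.8, 31.3]
tcp_rot: [0.718, 0.696, 0.001, -0.001]
force: [-3.1, 4.2, -1.1]
finger_gap: 0.114
gripper_force: 30.5
```

>>> jog_arm(rows=[{"translation":[0.8,0,0.8],"angular":[0,0,0],"fingers":-1},{"translation":[0.8,0,0.8],"angular":[0,0,0],"fingers":-1}])

```text
time: 20.35
position: [490.4, -297.7, 30.9]
tcp_rot: [0.718, 0.696, 0.001, 0.0]
force: [-0.9, 2.4, -2.5]
finger_gap: 0.106
gripper_force: 30.4
```

>>> jog_arm(rows=[{"translation":[0,0.5,0],"angular":[0,0,0],"fingers":-1},{"translation":[0,0.5,0],"angular":[0,0,0],"fingers":-1}])

```text
time: 20.55
position: [490.7, -297.7, 30.9]
tcp_rot: [0.718, 0.696, 0.001, 0.0]
force: [-1.6, 3.1, -2.1]
finger_gap: 0.109
gripper_force: 30.4
```

>>> jog_arm(rows=[{"translation":[0,0.5,0],"angular":[0,0,0],"fingers":-1},{"translation":[0,0.5,0],"angular":[0,0,0],"fingers":-1}])

```text
time: 20.75
position: [491.2, -297.7, 30.9]
tcp_rot: [0.718, 0.696, 0.001, 0.0]
force: [-1.6, 1.9, -0.6]
finger_gap: 0.109
gripper_force: 30.5
```

>>> jog_arm(rows=[{"translation":[0,0.4,0.6],"angular":[0,0,0],"fingers":-1},{"translation":[0,0.4,0.6],"angular":[0,0,0],"fingers":-1}])

```text
time: 20.95
position: [491.5, -297.7, 30.4]
tcp_rot: [0.718, 0.696, 0.001, 0.0]
force: [-2.1, 2.3, 1.0]
finger_gap: 0.113
gripper_force: 30.7
```

>>> jog_arm(rows=[{"translation":[0,0.5,0],"angular":[0,0,0],"fingers":-1},{"translation":[0,0.5,0],"angular":[0,0,0],"fingers":-1}])

```text
time: 21.15
position: [491.6, -297.7, 30.4]
tcp_rot: [0.718, 0.696, 0.0, -0.0]
force: [-4.3, 2.3, 3.8]
finger_gap: 0.114
gripper_force: 31.1
```

>>> jog_arm(rows=[{"translation":[0,0.5,0],"angular":[0,0,0],"fingers":-1},{"translation":[0,0.5,0],"angular":[0,0,0],"fingers":-1}])

```text
time: 21.35
position: [491.6, -297.7, 30.4]
tcp_rot: [0.718, 0.696, 0.0, -0.001]
force: [-5.9, 2.7, 4.0]
finger_gap: 0.107
gripper_force: 31.3
```

Run:
```python
from h import *
st(); o=arm.get_obs(); p=o["position"]; print(W2L(*p[:2]),o["moment"]); go(p[0],p[1],p[2],HA)
```

```text
21.35 [ 491.6 -297.7   30.4] [[0.032, 0.999, -0.001], [0.999, -0.032, 0.001], [0.001, -0.001, -1.0]] [-5.9  2.7  4. ] 0.10708832602569811 31.258785724639893
(np.float64(12.326919089847449), np.float64(-6.139419061472071)) [ 0.37550883  1.06948651 -0.09543093]
t [0.0, 0.0, 0.0] a [-0.04, -0.06, 0.07] t 21.35
```

>>> jog_arm(rows=[{"translation":[0,0.6,0],"angular":[0,0,0],"fingers":-1},{"translation":[0,0.6,0],"angular":[0,0,0],"fingers":-1},{"translation":[0,0.6,0],"angular":[0,0,0],"fingers":-1},{"translation":[0,0.6,0],"angular":[0,0,0],"fingers":-1}])

```text
time: 21.75
position: [491.6, -297.7, 30.4]
tcp_rot: [0.718, 0.696, -0.0, -0.001]
force: [-9.1, 2.0, 4.6]
finger_gap: 0.111
gripper_force: 31.4
```

>>> jog_arm(rows=[{"translation":[0,-0.6,-0.5],"angular":[0,0,0],"fingers":-1},{"translation":[0,-0.6,-0.5],"angular":[0,0,0],"fingers":-0.7},{"translation":[0,-0.6,-0.5],"angular":[0,0,0],"fingers":-0.4},{"translation":[0,-0.6,-0.5],"angular":[0,0,0],"fingers":-0.4},{"translation":[0,-0.6,-40],"angular":[0,0,0],"fingers":-0.4},{"translation":[0,-0.6,-80],"angular":[0,0,0],"fingers":-0.4},{"translation":[0,-0.6,-110],"angular":[0,0,0],"fingers":-0.4},{"translation":[0,-0.6,-110],"angular":[0,0,0],"fingers":-0.4}])

```text
time: 22.55
position: [495.4, -300.2, 145.6]
tcp_rot: [0.718, 0.696, 0.001, 0.005]
force: [0.1, -0.7, 0.5]
finger_gap: 0.3
gripper_force: 0.0
```

Run:
```python
from h import *
st(); d=snap("wrist","w6",(120,150,440,390),2); print(np.round(arm.get_obs()["q"],2))
```

```text
22.55 [ 495.4 -300.2  145.6] [[0.032, 0.999, 0.009], [0.999, -0.032, -0.006], [-0.006, 0.009, -1.0]] [ 0.1 -0.7  0.5] 0.3003488625515199 0.0
[-0.74  0.38  1.6   0.    1.16 -0.71]
```

View pics/w6.png

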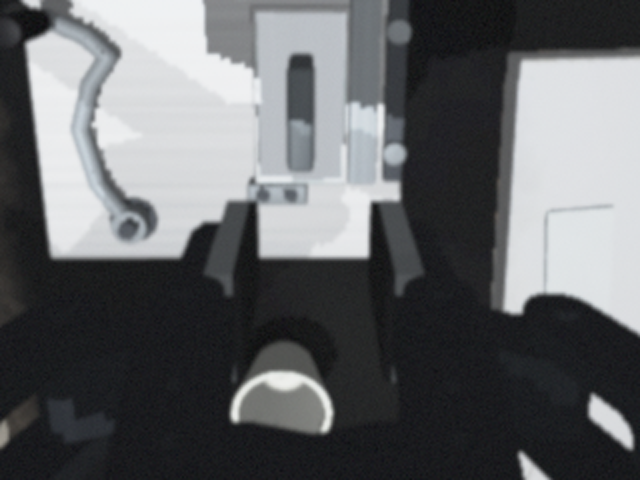

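The slide lies square in the corner: its end at crop row 182 against the stop at 187, its side on the strip at column 347. The arm is still open. Next I'll go back to the knob.

Run:
```python
from h import *
d=dict(np.load("pics/w6.npz")); print(proj(d,[*knob(1.0),54])-[120,150], proj(d,[*knob(1.0),25])-[120,150])
go(*knob(1.0),85,HA+A0-np.pi/2+1.0)
```

```text
[ 1.71656022 14.66079736] [17.88307163  9.06726522]
t [33.9, -107.3, 57.3] a [0.32, 0.24, -16.5] t 22.6
```

>>> jog_arm(rows=[{"translation":[34,-107,57],"angular":[0.3,0.2,-16.5],"fingers":-0.4},{"translation":[34,-107,57],"angular":[0.3,0.2,-16.5],"fingers":-0.4},{"translation":[34,-107,57],"angular":[0.3,0.2,-16.5],"fingers":-0.4},{"translation":[34,-107,57],"angular":[0.3,0.2,-16.5],"fingers":-0.4},{"translation":[34,-107,57],"angular":[0.3,0.2,-16.5],"fingers":-0.4},{"translation":[34,-107,57],"angular":[0.3,0.2,-16.5],"fingers":-0.4}])

```text
time: 23.2
position: [387.7, -261.2, 83.4]
tcp_rot: [0.611, 0.792, 0.0, -0.002]
force: [0.5, 0.2, 0.8]
finger_gap: 0.301
gripper_force: 0.0
```

Run:
```python
from h import *
st(); go(*knob(1.0),33,HA+A0-np.pi/2+1.0)
```

```text
23.2 [ 387.7 -261.2   83.4] [[-0.253, 0.967, -0.004], [0.967, 0.253, 0.003], [0.004, -0.003, -1.0]] [0.5 0.2 0.8] 0.30087304648859586 0.0
t [-1.2, 0.5, 50.4] a [-0.16, -0.2, -0.02] t 23.2
```

>>> jog_arm(rows=[{"translation":[-1,0.5,20],"angular":[0,0,0],"fingers":-0.4},{"translation":[-1,0.5,40],"angular":[0,0,0],"fingers":-0.4},{"translation":[-1,0.5,50],"angular":[0,0,0],"fingers":-0.4},{"translation":[-1,0.5,50],"angular":[0,0,0],"fingers":-0.4},{"translation":[-1,0.5,50],"angular":[0,0,0],"fingers":-0.4}])

```text
time: 23.7
position: [387.6, -261.3, 33.5]
tcp_rot: [0.611, 0.792, 0.0, -0.003]
force: [0.1, -0.3, 0.3]
finger_gap: 0.298
gripper_force: 0.0
```

Run:
```python
from h import *
st(); o=arm.get_obs(); p=np.array(o["position"]); x,y=W2L(*p[:2]); print(np.hypot(x+65,y+65),np.arctan2(y+65,x+65)-A0)
M=R.from_quat(o["tcp_rot"]).as_matrix()
for th in np.linspace(1,.45,9)[1:]:
    t=M.T@(np.array([*knob(th),p[2]])-p); print(t.round(1), round(-np.degrees(th-1),1))
```

```text
23.7 [ 387.6 -261.3   33.5] [[-0.254, 0.967, -0.004], [0.967, 0.254, 0.004], [0.005, -0.003, -1.0]] [ 0.1 -0.3  0.3] 0.2981359962694296 0.0
95.93869430894611 1.0046448608169487
[-1.2  7.  -0. ] 3.9
[-1.8 13.5 -0.1] 7.9
[-3.  19.9 -0.1] 11.8
[-4.5 26.2 -0.1] 15.8
[-6.5 32.5 -0.1] 19.7
[-8.9 38.5 -0.2] 23.6
[-11.7  44.4  -0.2] 27.6
[-15.   50.1  -0.2] 31.5
```

>>> jog_arm(rows=[{"translation":[-1,7,0],"angular":[0,0,3.9],"fingers":-0.4},{"translation":[-1.8,13.5,0],"angular":[0,0,7.9],"fingers":-0.4},{"translation":[-3,20,0],"angular":[0,0,11.8],"fingers":-0.4},{"translation":[-4.5,26,0],"angular":[0,0,15.8],"fingers":-0.4},{"translation":[-6.5,32.5,0],"angular":[0,0,19.7],"fingers":-0.4},{"translation":[-9,38.5,0],"angular":[0,0,23.6],"fingers":-0.4},{"translation":[-11.7,44.4,0],"angular":[0,0,27.6],"fingers":-0.4},{"translation":[-15,50,0],"angular":[0,0,31.5],"fingers":-0.4},{"translation":[-15,50,0],"angular":[0,0,31.5],"fingers":-0.4},{"translation":[-15,50,0],"angular":[0,0,31.5],"fingers":-0.4}])

```text
time: 24.7
position: [439.7, -263.1, 33.6]
tcp_rot: [0.802, 0.597, -0.001, -0.002]
force: [-0.8, -0.4, -0.1]
finger_gap: 0.299
gripper_force: 0.0
```

>>> jog_arm(rows=[{"translation":[0,0,0],"angular":[0,0,0],"fingers":-0.4},{"translation":[0,0,0],"angular":[0,0,0],"fingers":-0.4},{"translation":[0,0,0],"angular":[0,0,0],"fingers":-0.4}])

```text
time: 25.0
position: [439.9, -263.2, 33.4]
tcp_rot: [0.803, 0.596, -0.0, -0.002]
force: [2.6, 0.1, 2.5]
finger_gap: 0.298
gripper_force: 1.4
```

Run:
```python
from h import *
o=arm.get_obs(); p=np.array(o["position"]); x,y=W2L(*p[:2]); print(np.hypot(x+65,y+65),np.arctan2(y+65,x+65)-A0)
d=snap("side","s8"); im=d["img"].astype(int).sum(2)
for th in np.arange(0.1,1.05,.1):
    v=[im[tuple(np.round(proj(d,[*knob(th),z])[::-1]).astype(int))] for z in (30,38,46,52)]; print(round(th,2),v)
```

```text
94.8581228907427 0.4499908323345493
0.1 [np.int64(415), np.int64(414), np.int64(410), np.int64(406)]
0.2 [np.int64(406), np.int64(379), np.int64(56), np.int64(82)]
0.3 [np.int64(110), np.int64(110), np.int64(100), np.int64(104)]
0.4 [np.int64(80), np.int64(107), np.int64(95), np.int64(81)]
0.5 [np.int64(416), np.int64(417), np.int64(408), np.int64(415)]
0.6 [np.int64(134), np.int64(121), np.int64(119), np.int64(125)]
0.7 [np.int64(414), np.int64(233), np.int64(86), np.int64(91)]
0.8 [np.int64(287), np.int64(313), np.int64(413), np.int64(390)]
0.9 [np.int64(311), np.int64(284), np.int64(314), np.int64(407)]
1.0 [np.int64(646), np.int64(644), np.int64(651), np.int64(658)]
```

The knob now rests on the front finger at 2.6 N, and the spring is well damped. I'll lift off and let it spring in.

>>> jog_arm(rows=[{"translation":[0,0,-15],"angular":[0,0,0],"fingers":-0.4},{"translation":[0,0,-40],"angular":[0,0,0],"fingers":-0.4},{"translation":[0,0,-80],"angular":[0,0,0],"fingers":-0.4},{"translation":[0,0,-130],"angular":[0,0,0],"fingers":-0.4},{"translation":[0,0,-180],"angular":[0,0,0],"fingers":-0.4},{"translation":[0,0,-200],"angular":[0,0,0],"fingers":-0.4},{"translation":[0,0,-200],"angular":[0,0,0],"fingers":-0.4},{"translation":[0,0,-200],"angular":[0,0,0],"fingers":-0.4},{"translation":[0,0,-200],"angular":[0,0,0],"fingers":-0.4},{"translation":[0,0,-200],"angular":[0,0,0],"fingers":-0.4},{"translation":[0,0,-200],"angular":[0,0,0],"fingers":-0.4},{"translation":[0,0,-200],"angular":[0,0,0],"fingers":-0.4}])

```text
time: 26.25
position: [439.9, -263.3, 232.1]
tcp_rot: [0.803, 0.596, -0.001, -0.004]
force: [-0.2, 0.3, -0.4]
finger_gap: 0.3
gripper_force: 0.0
```

Run:
```python
from h import *
st()
for cam in ("side","wrist"):
  d=snap(cam,cam+"9"); im=d["img"].astype(int).sum(2)
  for th in np.arange(-.05,1.05,.05):
    try: v=[int(im[tuple(np.round(proj(d,[*knob(th),z])[::-1]).astype(int))]) for z in (32,40,48,52)]
    except Exception: v=None
    print(cam,round(th,2),v)
# slide corners, top face, by green-free bright pixels: predicted vs. edges in the wrist image
d=dict(np.load("pics/wrist9.npz")); im=d["img"].astype(int).sum(2)
for y in (20,-30):
  print("across x at y",y,[int(im[tuple(np.round(proj(d,[*L2W(x,y),22])[::-1]).astype(int))]) for x in range(-20,40,2)])
for x in (0,25):
  print("along y at x",x,[int(im[tuple(np.round(proj(d,[*L2W(x,y),22])[::-1]).astype(int))]) for y in range(-56,44,2)])
```

```text
26.25 [ 439.9 -263.3  232.1] [[0.29, 0.957, -0.006], [0.957, -0.29, 0.005], [0.003, -0.007, -1.0]] [-0.2  0.3 -0.4] 0.3001685251346439 0.0
side -0.05 [624, 616, 610, 594]
side 0.0 [737, 713, 699, 448]
side 0.05 [406, 722, 409, 400]
side 0.1 [43, 224, 136, 132]
side 0.15 [52, 49, 59, 111]
side 0.2 [76, 67, 120, 103]
side 0.25 [728, 704, 413, 412]
side 0.3 [727, 728, 431, 410]
side 0.35 [726, 722, 408, 411]
side 0.4 [727, 726, 725, 711]
side 0.45 [726, 728, 729, 708]
side 0.5 [726, 728, 729, 709]
side 0.55 [728, 729, 710, 423]
side 0.6 [728, 728, 730, 699]
side 0.65 [729, 729, 727, 699]
side 0.7 [730, 727, 729, 698]
side 0.75 [731, 729, 726, 706]
side 0.8 [729, 728, 725, 702]
side 0.85 [729, 725, 724, 712]
side 0.9 [731, 723, 721, 714]
side 0.95 [727, 723, 722, 711]
side 1.0 [721, 722, 720, 723]
wrist -0.05 [603, 599, 604, 604]
wrist 0.0 [603, 601, 603, 601]
wrist 0.05 [696, 698, 664, 685]
wrist 0.1 [537, 472, 481, 466]
wrist 0.15 [187, 215, 193, 193]
wrist 0.2 [190, 258, 253, 250]
wrist 0.25 [446, 232, 283, 350]
wrist 0.3 [730, 728, 728, 723]
wrist 0.35 [730, 731, 731, 731]
wrist 0.4 
[... 567 characters left out ...]
cross x at y -30 [693, 692, 694, 691, 692, 682, 648, 588, 595, 599, 602, 605, 602, 579, 345, 327, 491, 489, 464, 439, 456, 595, 603, 614, 655, 683, 634, 659, 654, 659]
along y at x 0 [717, 648, 629, 641, 649, 615, 695, 707, 618, 600, 604, 603, 603, 602, 605, 600, 603, 601, 603, 606, 609, 603, 607, 604, 606, 605, 603, 603, 605, 603, 604, 607, 603, 606, 606, 604, 604, 601, 602, 606, 602, 603, 582, 562, 381, 424, 428, 429, 423, 429]
along y at x 25 [717, 720, 721, 723, 723, 719, 710, 656, 613, 604, 603, 602, 604, 604, 600, 606, 604, 600, 605, 605, 604, 604, 602, 604, 604, 606, 603, 601, 604, 601, 601, 606, 604, 603, 605, 598, 603, 600, 604, 602, 605, 598, 545, 448, 611, 728, 731, 729, 677, 450]
```

Run:
```python
from h import *
d=dict(np.load("pics/wrist9.npz")); im=d["img"].astype(np.float32).sum(2)
S=lambda x,y,z:cv2.getRectSubPix(im,(1,1),tuple(map(float,proj(d,[*L2W(x,y),z]))))[0,0]
xs=np.arange(-14,2,.2); ys=np.arange(-36,6,3)
e=[]
for y in ys:
    v=np.array([S(x,y,22) for x in xs]); e.append(xs[np.nonzero(v>640)[0].max()])
print(np.round(e,1),np.polyfit(ys,e,1))
xs=np.arange(18,34,.2); e=[]
for y in ys:
    v=np.array([S(x,y,22) for x in xs]); e.append(xs[np.nonzero(v>630)[0].min()])
print(np.round(e,1),np.polyfit(ys,e,1))
# strip outer edge for reference (steel to dark)
xs=np.arange(30,60,.2); e=[]
for y in ys:
    v=np.array([S(x,y,20) for x in xs]); e.append(xs[np.nonzero(v<450)[0].min()] if (v<450).any() else np.nan)
print(np.round(e,1),np.polyfit(ys,e,1))
a=dict(np.load("pics/side0.npz")); b=dict(np.load("pics/side9.npz"))
for n,sl in (("bottle",np.s_[240:262,255:290]),("cruc",np.s_[312:345,262:292])):
  for q in (a,b):
    m=q["img"][sl].astype(int).sum(2)>450; y,x=np.nonzero(m); print(n,len(x),x.mean().round(2),y.mean().round(2))
```

```text
Traceback (most recent call last):
ValueError: zero-size array to reduction operation maximum which has no identity
```

Run:
```python
from h import *
d=dict(np.load("pics/wrist9.npz")); im=d["img"].astype(np.float32).sum(2)
S=lambda x,y,z:cv2.getRectSubPix(im,(1,1),tuple(map(float,proj(d,[*L2W(x,y),z]))))[0,0]
ys=np.arange(-36,24,4)
def edge(n,x0,x1,z,f,last):
    xs=np.arange(x0,x1,.2); e=[]
    for y in ys:
        i=np.nonzero(f(np.array([S(x,y,z) for x in xs])))[0]; e.append(xs[i[-1 if last else 0]] if len(i) else np.nan)
    e=np.array(e); k=np.isfinite(e); print(n,e.round(1).tolist(), np.polyfit(ys[k],e[k],1) if k.sum()>2 else "")
edge("near",-14,2,22,lambda v:v>640,True); edge("far",18,34,22,lambda v:v>630,False); edge("strip outer",30,60,20,lambda v:v<450,False)
edge("tab",-2,12,54,lambda v:v<500,False)
a=dict(np.load("pics/side0.npz")); b=dict(np.load("pics/side9.npz"))
for n,sl in (("bottle",np.s_[240:262,255:290]),("cruc",np.s_[312:345,262:292])):
  for q in (a,b):
    m=q["img"][sl].astype(int).sum(2)>450; y,x=np.nonzero(m); print(n,len(x),x.mean().round(2),y.mean().round(2))
```

```text
near [-7.2, -7.6, -8.8, -8.4, -6.8, -7.2, nan, -4.4, -4.4, -4.6, -4.8, -5.0, -5.0, -5.0, -5.0] [ 0.06848912 -5.4859411 ]
far [27.0, 27.0, 28.2, 32.2, 31.8, 30.2, 29.2, 29.0, 28.8, 28.6, 28.4, 28.2, 28.0, 27.8, 27.8] [-1.82142857e-02  2.86676190e+01]
strip outer [46.8, 55.6, 46.4, 46.4, 46.0, 46.0, 46.0, 46.0, 46.2, 46.2, 46.2, 46.4, 46.4, 46.6, 56.0] [1.03571429e-02 4.76295238e+01]
tab [1.6, nan, nan, 6.0, 4.8, 3.8, 3.6, 3.6, 3.8, 3.8, 3.8, 3.8, 3.8, 3.6, nan] [3.65612648e-03 3.85770751e+00]
bottle 173 18.05 8.42
bottle 106 17.24 9.25
cruc 223 15.72 14.77
cruc 224 15.69 14.76
```

>>> jog_arm(rows=[{"translation":[180,0,-60],"angular":[0,0,0],"fingers":-0.4},{"translation":[180,0,-60],"angular":[0,0,0],"fingers":-0.4},{"translation":[180,0,-60],"angular":[0,0,0],"fingers":-0.4},{"translation":[180,0,-60],"angular":[0,0,0],"fingers":-0.4},{"translation":[180,0,-60],"angular":[0,0,0],"fingers":-0.4},{"translation":[180,0,-60],"angular":[0,0,0],"fingers":-0.4},{"translation":[180,0,-60],"angular":[0,0,0],"fingers":-0.4}])

```text
time: 27.05
position: [492.1, -92.2, 292.7]
tcp_rot: [0.803, 0.596, -0.001, -0.003]
force: [0.8, -0.3, 0.4]
finger_gap: 0.295
gripper_force: 0.0
```

Run:
```python
from h import *
st(); b=snap("side","s10"); t=snap("top","t10")
a=dict(np.load("pics/side0.npz")); t0=dict(np.load("pics/top0.npz"))
for n,A,B,sl in (("bottle",a,b,np.s_[240:262,255:290]),("bottle top",t0,t,np.s_[215:238,318:338]),("cruc",a,b,np.s_[312:345,262:292]),("dish",a,b,np.s_[125:150,255:280])):
  for q in (A,B):
    m=q["img"][sl].astype(int).sum(2)>(450 if n!="dish" else 350); y,x=np.nonzero(m); print(n,len(x),x.mean().round(2),y.mean().round(2))
im=b["img"].astype(int).sum(2)
for th in (.05,.1,.15,.2,.25): print(th,[int(im[tuple(np.round(proj(b,[*knob(th),z])[::-1]).astype(int))]) for z in (32,40,48)])
```

```text
27.05 [492.1 -92.2 292.7] [[0.29, 0.957, -0.006], [0.957, -0.29, 0.004], [0.002, -0.007, -1.0]] [ 0.8 -0.3  0.4] 0.2952062226326001 0.0
bottle 173 18.05 8.42
bottle 168 18.04 8.46
bottle top 161 9.07 10.55
bottle top 196 9.6 11.13
cruc 223 15.72 14.77
cruc 225 15.67 14.76
dish 214 12.43 13.09
dish 154 11.31 12.72
0.05 [406, 723, 720]
0.1 [52, 223, 231]
0.15 [54, 57, 75]
0.2 [70, 58, 122]
0.25 [726, 725, 728]
```

Nothing else has moved and the arm sits clamped at about 0.16 rad, so I'm handing in.

```bash
python3 -c "
from bench import arm
print(arm.job_done())"
```

```text
the job is handed in; nothing more can be done
None
```

I handed the job in at about 27 s: the slide lies flat in the corner against the end stop and straight edge, with the sprung arm holding it at about 0.16 rad. On the first attempt to open the arm, the wrist joint hit its limit and the fingers swung beside the bottle, but later pictures show the bottle and crucible unmoved. I pushed the slide against the edge with a 9 N reading at the wrist. The final clamping force was not measured, and the hand-in call returned no verdict.

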